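Drop a returned pocket dictionary through the spring flap of the returns box

ROBOT

A 7-joint arm with a two-finger parallel gripper is mounted at the origin on the work surface. World frame = base frame: x ahead of the robot, y to its left, z up, the work surface at z = 0. Lengths are in m, angles in rad, forces in N, time in s.
With the tool pointing down it reaches from about 0.4 to 0.85 m from the base axis. Payload 4.5 kg.
Tool frame: the origin (TCP) lies midway between the tips of the shut fingers; the grasp point (between the pads) lies 19 mm behind it; z points along the fingers, y is the direction in which the jaws open and shut (so a half turn about z gives the same grasp; the last joint's range is limited). The gripper opens to 88 mm and grips with 3 to 60 N. Pads are 18 mm wide; open, the fingers measure 123 mm over their backs; the gripper's body (75 mm by 187 mm) begins 45 mm behind the grasp point.
Start: joints at [-1.251, 0.689, -0.195, 1.565, 0.157, 0.902, -0.215], TCP at [0.176, 0.6, 0.205] pointing down, gripper open.
Joint ranges: [-3.01, 3.01], [-0.46, 2.08], [-1.47, 1.51], [0.13, 2.56], [-1, 4.14], [0.04, 2.09], [-2.66, 2.66]. Speed limits (rad/s): [2.57, 2.57, 3.14, 3.14, 3.14, 3.14, 3.14].

INTERFACE

Orientations are given as a unit quaternion [x, y, z, w].
In Python, from plant import r gives the robot as it stands. The module is installed in compiled form; this text tells all that it offers.
- The arm moves only by the tool carry_out, never from a script. Its argument "commands" is a list of rows, each a list of 6 numbers: the shift along the tool's x, y, z in m, then the turn, a rotation vector about the tool's x, y, z in degrees. In form: [[dx, dy, dz, wx, wy, wz], ...]. A call has 1 to 12 rows; each row is the pose to reach, as a shift and turn from the pose commanded when the call began, along the tool's axes at that moment; what a row does not reach only later rows make up. A row lasts 1/10 s, in which the tool goes at most 50 mm and 8.59 degrees, less where a joint would pass 70% of its speed; a pose out of reach is approached as far as the arm can. A call with a gripper value outside its range is refused whole. "fingers" is the closure in counts, from 0 (fully open) to 255 (shut), set as the call begins (left out, the last holds). The fingers move at their own pace and stop on an object; "grip_force" is the grip in N (left out, the last holds). Time passes only in rows, so rows that repeat a pose let the fingers close. It gives the time, the measured TCP pose, the force and the opening at its end, in the units of the state.
- r.get_state(): the state, without advancing time (a new reading comes with each control period).
- r.snapshot(name): name is "scene" or "top" or "wrist"; returns a dict with "img" (420x560x3 uint8, blue, green, red), "intrinsics" (3x3 intrinsics, pixels), "extrinsics" (4x4, takes a point from camera to world coordinates); the wrist camera has in their place "tool_from_camera" (4x4, takes a point from camera to tool coordinates, whose origin is the TCP and whose axes are the flange's). Camera axes: x right, y down, z forward; pixel columns grow to the right and rows downward; lengths in m; the calibration is good to about 2 mm. A picture is of the moment at which its call begins: read the wrist's pose just before it. There is no depth.
- r.finish_job(): hands the job in, once; it reports no verdict.
Trained networks look in a picture, given as the dict that the camera call returned (one of the last four; its "shot" number tells which), for a name from the list of things; names that differ only in an ending like _2 or _b are one class to them, and where a whole thing is asked for, a point or a joint stands for the part that bears it (a point fixed in the world has none). Each returns a list of dicts, best first, with "p" (0 to 1); they miss things now and then, are a little off and sometimes report something else, mostly with a low value. They report only what shows in the picture. A call takes as long as a camera call. They do not tell look-alikes from the thing itself.
- r.spot_in(picture, label): "xyz" ([x, y, z] in m, in world coordinates, good to about 4 mm: the middle of the surface that is visible of it).
- r.spot_point(picture, label): "xyz" ([x, y, z] in m, in world coordinates, good to about 4 mm: a listed point, or the origin of a listed thing).
The state is a dict: "clock": time; "q": joint angles; "qd": joint speeds; "joint_torque": joint torques, N m; "tool_pos": TCP position; "eef_rot": TCP orientation; "contact_force": force on the tool from outside, world axes, zero at the start; "moment": the same for the moment, N m; "opening": opening from 0.0 (shut) to 1.0 (fully open).
Only numpy, scipy, OpenCV 4.12 (cv2) and the standard library are available. Lean on these libraries where they do the work, as an engineer would, in place of code of your own. Each camera call takes 0.05 s, during which the arm holds its last target.

TASK

Return the little pocket dictionary lying on top of the returns box: press the box's self-closing metal flap down and keep it down with one finger, and with the other finger push the dictionary over the lip so that it drops inside, then take the fingers out and let the flap close. Do not pinch, lift or carry the dictionary, do not push it onto the shut flap, and leave the other things where they are.

Things in the scene. Friction and masses are not known exactly. Their poses are not given: they have to be found in the camera images.
- lip (a point): Middle of the lip between ledge and hatch, on the flat brown wooden top of the white fixed returns box (220 mm along x, 274 mm along y), 140 mm above the table. z up; +y points level from the ledge across the lip into the hatch; x runs along the lip. The ledge, where the dictionary lies, spans y = -155 to 0, x = +-110 mm, no rims
- hatch (a point): Centre of the hatch in the box's top face, 51 mm beyond the lip, axes as the lip's. Opening 130 (x) x 102 mm (y), shut by a bare metal flap 126 x 96 x 6 mm, flush with the ledge; 17 mm of level top follows beyond it. The box below is hollow, x = +-102, y = -53 to +60 mm, floor 132 mm down; its +x side is clear plastic
- hinge (a point): Middle of the flap's hinge line (along x), at the edge farthest from the lip: 100 mm beyond it and 3 mm below the top face. The flap's free edge, beside the lip, swings down into the box
- flap (a joint): Flap angle in rad: 0 shut (level), up to 1.4 pushed down. A spring shuts it when let go: closing torque about 0.11 N m at 0 and 0.18 N m at 1 rad (1 to 2 N at the free edge, 4 to 6 N at 30 mm from the hinge). It carries the dictionary's weight without opening. The dictionary drops through freely from about 0.8 rad on, once nothing holds its rear edge
- dictionary: Palm-size pocket dictionary with a dark green cover, a loose block of 70 (its x) x 48 (its y) x 18 mm (z), 40 to 80 g, lying flat on the ledge with its long side roughly along the lip; origin at the centre of its underside
- eraser: White eraser, 20 x 44 x 13 mm, loose on the ledge, towards the lip's +x end; origin at the centre of its underside. Bystander
- marker: Yellow plastic shelf-marker block, 22 x 30 x 32 mm high, loose on the ledge, towards the lip's -x end; origin at the centre of its underside. Bystander
- phone: Black phone lying on the table, 75 x 155 x 8 mm; origin at the centre of its underside. Bystander
- hardback: Blue hardback book lying on the table, 210 x 145 x 28 mm; origin at the centre of its underside. Bystander
- pencil_cup: White cup of pencils on the table, 72 mm across, 95 mm high, pencils to 150 mm; origin at the centre of its underside. Bystander
- stapler: Black stapler on the table, 150 x 36 x 45 mm; origin at the centre of its underside. Bystander
Things that resemble listed ones, but are neither listed nor needed, are in the scene too. What is meant by the dictionary is not blue or pink, and is the larger of those in its own colour.

How it is judged:
On the way, in this order (a step that is already met when the one before it is completed fails the run):
1. flap held open (past 0.2 rad) with the dictionary still on the ledge (value of joint flap above 0.2 rad and y of dictionary in the frame of lip below 0 m and z of dictionary in the frame of lip above -0.006 m and angle between dictionary's own z axis and vertical below 0.2 rad), for 0.2 s.
2. the dictionary has dropped through the hatch (z of dictionary in the frame of lip below -0.06 m), for 0.1 s.
At the end, for the whole second after the job is handed in: The dictionary lies at rest (under 20 mm/s) inside the box under the hatch, at least 70 mm below the lip, and the flap has swung shut (under 0.06 rad) (z of dictionary in the frame of lip between -0.14 and -0.07 m and x of dictionary in the frame of lip between -0.105 and 0.105 m and y of dictionary in the frame of lip between -0.004 and 0.113 m and value of joint flap below 0.06 rad and linear speed of dictionary below 0.02 m/s); the robot touches nothing.
It fails at once if the dictionary is lifted (its underside's centre more than 15 mm above the ledge) (z of dictionary in the frame of lip above 0.015 m).
It fails at once if the dictionary is pinched or rammed (over 15 N from the fingers) (contact force between the fingers and dictionary above 15 N).
It fails at once if the dictionary's centre is pushed onto the shut flap (y of dictionary in the frame of lip above 0.004 m and z of dictionary in the frame of lip above -0.006 m and value of joint flap below 0.12 rad).
It fails at once if another thing is moved by more than 20 mm (distance of any of eraser, marker, phone, hardback, pencil_cup, stapler from where it was at the start of the episode above 0.02 m).
It also fails if it takes over 48 s, if anything falls off the work surface, if the arm or the gripper's body presses on something with over 40 N, if the wrist force passes 120 N, or if a joint passes its speed limit or range.

## Working session

There is one attempt and no reset: what is moved stays moved. The work goes in short steps, Python scripts to look and compute and a tool call to move; the robot and the scene stay as the last step left them, time stands still between calls to the robot, and variables do not carry over. Pictures are saved under pics/ and viewed, and the job is handed in when it is done.

Besides the shell and the picture viewer there is one more tool, called after "Emit:" as name(argument=value, ...) on one line, values as JSON. carry_out: Moves the arm, as the interface text tells. Its arguments: {"type":"object","properties":{"commands":{"type":"array","items":{"type":"array","items":{"type":"number"}}},"fingers":{"type":"number"},"grip_force":{"type":"number"}},"required":["commands"]}

```bash
mkdir -p pics; python3 - <<'E'
from plant import r
import cv2
s=r.get_state(); print({k:s[k] for k in('clock','tool_pos','eef_rot','opening','contact_force')})
for n in('scene','top'):
    p=r.snapshot(n); cv2.imwrite(f'pics/{n}1.png',p['img'])
    for l in('lip','hatch','hinge'): print(n,l,r.spot_point(p,l)[:2])
    for l in('dictionary','eraser','marker'): print(n,l,r.spot_point(p,l)[:5])
E
```

```text
{'clock': 0.0, 'tool_pos': array([0.17605684, 0.59895765, 0.20378734]), 'eef_rot': array([ 1.42386876e-01,  9.89810637e-01, -9.36460577e-04, -6.37860125e-05]), 'opening': 1.00317223689688, 'contact_force': array([ 0.32980828, -0.11517476,  0.61877772])}
scene lip [{'xyz': [0.5307, 0.0101, 0.1425], 'p': 0.74}, {'xyz': [0.5143, -0.0969, 0.1346], 'p': 0.53}]
scene hatch [{'xyz': [0.5381, 0.0641, 0.146], 'p': 0.92}]
scene hinge [{'xyz': [0.5372, 0.1111, 0.1368], 'p': 0.85}]
scene dictionary [{'xyz': [0.515, -0.0976, 0.1341], 'p': 0.9}, {'xyz': [0.3326, -0.0951, 0.0014], 'p': 0.71}, {'xyz': [0.419, -0.2214, 0.0002], 'p': 0.64}, {'xyz': [0.541, -0.2139, 0.0012], 'p': 0.53}]
scene eraser [{'xyz': [0.6129, -0.0758, 0.1435], 'p': 0.6}]
scene marker []
top lip [{'xyz': [0.537, 0.0125, 0.1396], 'p': 0.6}]
top hatch [{'xyz': [0.5362, 0.0605, 0.1411], 'p': 0.63}]
top hinge [{'xyz': [0.538, 0.1116, 0.1374], 'p': 0.69}, {'xyz': [0.5384, 0.0596, 0.1381], 'p': 0.4}]
top dictionary [{'xyz': [0.5179, -0.0977, 0.1388], 'p': 0.76}, {'xyz': [0.422, -0.2241, 0.0038], 'p': 0.72}, {'xyz': [0.332, -0.095, -0.0002], 'p': 0.6}, {'xyz': [0.5416, -0.2154, 0.0006], 'p': 0.52}]
top eraser [{'xyz': [0.5369, 0.1167, 0.1359], 'p': 0.74}, {'xyz': [0.6183, -0.0783, 0.1376], 'p': 0.41}]
top marker [{'xyz': [0.4404, -0.1027, 0.1422], 'p': 0.49}]
```

View pics/scene1.png

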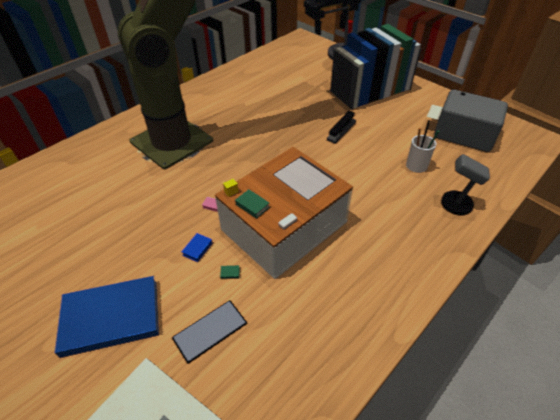

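View pics/top1.png

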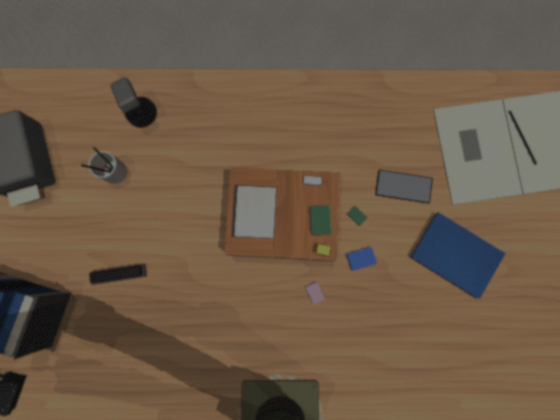

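```bash
cat > h.py <<'E'
import numpy as np,cv2
from plant import r
def px2w(p,uv,z):
    K=np.array(p['intrinsics']);T=np.array(p['extrinsics'])
    d=T[:3,:3]@np.linalg.solve(K,[uv[0],uv[1],1]);o=T[:3,3]
    return o+d*(z-o[2])/d[2]
def w2px(p,X):
    K=np.array(p['intrinsics']);T=np.linalg.inv(np.array(p['extrinsics']))
    c=T[:3,:3]@np.array(X)+T[:3,3];c=K@c;return c[:2]/c[2]
E
python3 - <<'E'
from h import *
p=r.snapshot('top');i=p['img'];c=i[160:270,215:375]
c=cv2.resize(c,None,fx=5,fy=5,interpolation=cv2.INTER_CUBIC);cv2.imwrite('pics/crop1.png',np.clip(c*1.6,0,255).astype('uint8'))
q=r.snapshot('scene');c=q['img'][140:285,180:360];cv2.imwrite('pics/crop2.png',cv2.resize(c,None,fx=4,fy=4,interpolation=cv2.INTER_CUBIC))
hsv=cv2.cvtColor(i,cv2.COLOR_BGR2HSV)
# green on the ledge
m=cv2.inRange(hsv,(45,60,20),(90,255,255));n,l,st,ce=cv2.connectedComponentsWithStats(m)
for k in range(1,n):
    if st[k][4]>30:
        pts=np.argwhere(l==k)[:,::-1].astype(np.float32)
        print('green',st[k],cv2.minAreaRect(pts),px2w(p,ce[k],.158))
# flap: low saturation near
m=cv2.inRange(hsv[160:270,215:300],(0,0,60),(180,60,255));n,l,st,ce=cv2.connectedComponentsWithStats(m)
for k in range(1,n):
    if st[k][4]>300:
        pts=np.argwhere(l==k)[:,::-1].astype(np.float32)+[215,160]
        re=cv2.minAreaRect(pts.astype(np.float32)); print('flap',st[k],re,px2w(p,re[0],.14))
        for b in cv2.boxPoints(re): print(px2w(p,b,.14))
E
```

```text
green [311 206  20  28 503] ((320.5, 219.5), (27.0, 19.0), 90.0) [ 0.51564242 -0.09774771  0.158     ]
green [349 208  17  17 138] ((356.7964782714844, 215.4468994140625), (14.58117389678955, 9.971641540527344), 41.18592834472656) [ 0.52570098 -0.18729202  0.158     ]
flap [  17   26   45   53 2095] ((254.0913848876953, 211.44654846191406), (41.69263458251953, 51.26432418823242), 3.3664605617523193) [0.5373907  0.06470131 0.14      ]
[0.47681108 0.1189529  0.14      ]
[0.60470729 0.11359039 0.14      ]
[0.59884824 0.00966346 0.14      ]
[0.47103979 0.01651359 0.14      ]
```

View pics/crop1.png

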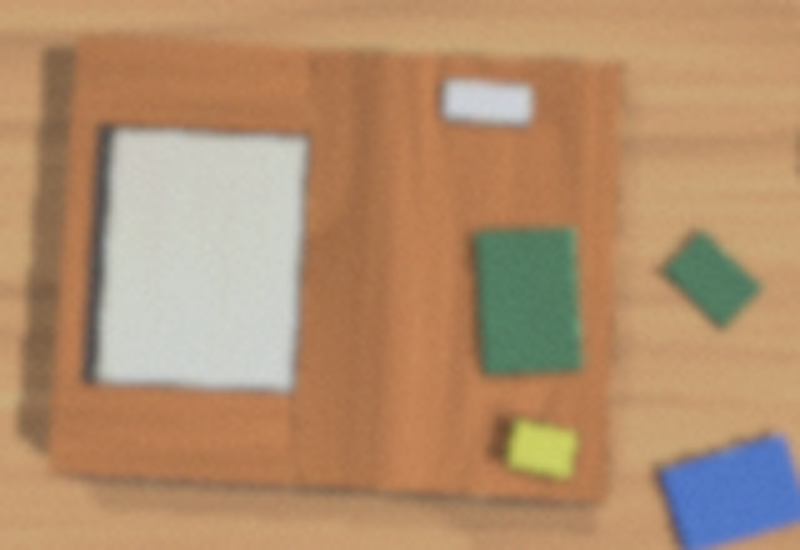

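View pics/crop2.png

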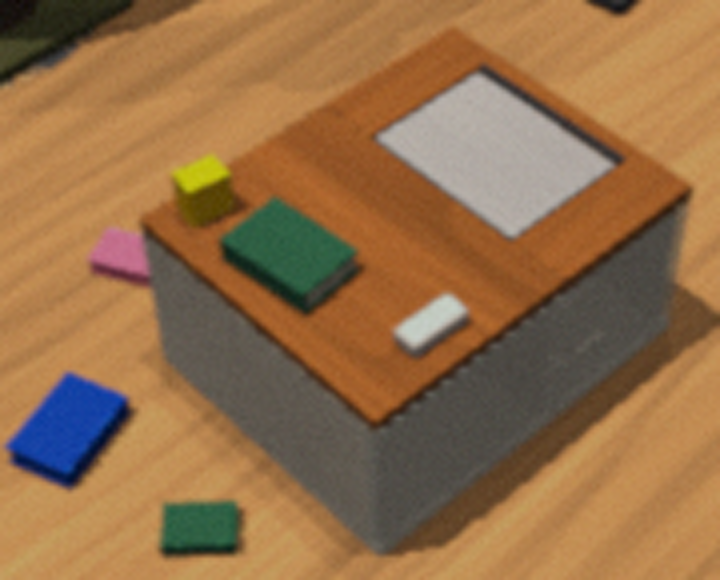

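Candidates, as pixels in the top view:
- Large green block on the ledge at (320,220).
- Small green block on the table at (357,215).
- Blue block at (362,258).
- Pink block at (315,292).

I choose the green one on the ledge, as it is the larger of the two greens. The crop confirms it: dark green, about 27x19 px, or 70x48 mm. The marker is at (323,250) and the eraser at (313,181). The box yaw is about -0.05 rad, with the lip near (0.535, 0.012, 0.14).

I'll raise the arm first and move it clear of the standing books.

Emit:
carry_out(commands=[[0,0,-0.05,0,0,0],[0,0,-0.1,0,0,0],[0,0,-0.12,0,0,0],[-0.074,-0.145,-0.12,0,0,0],[-0.074,-0.145,-0.12,0,0,0],[-0.074,-0.145,-0.12,0,0,0],[-0.255,-0.3,-0.12,0,0,0],[-0.255,-0.3,-0.12,0,0,0],[-0.255,-0.3,-0.12,0,0,0],[-0.255,-0.3,-0.12,0,0,0],[-0.255,-0.3,-0.12,0,0,0],[-0.255,-0.3,-0.12,0,0,0]], fingers=0)

```text
clock: 2.0
tool_pos: [0.3396, 0.2332, 0.3247]
eef_rot: [0.149, 0.989, -0.002, 0.001]
contact_force: [0.8, 0.7, -0.5]
opening: 0.999
```

```bash
cat > go.py <<'E'
# world delta -> tool-axis command; yaw target: tool y along box y; tilt deg about tool x
import sys
from h import *
from scipy.spatial.transform import Rotation as R
def cmd(target,yaw=-0.05,tilt=0.):
    s=r.get_state();Rt=R.from_quat(s['eef_rot']);p=s['tool_pos']
    by=np.array([-np.sin(yaw),np.cos(yaw),0]);bx=np.array([np.cos(yaw),np.sin(yaw),0])
    D=R.from_matrix(np.c_[-bx,by,[0,0,-1]])*R.from_rotvec([np.radians(tilt),0,0])
    print('pos',p.round(4),'F',np.round(s['contact_force'],1),'t',s['clock'],'open',s['opening'])
    print('shift',Rt.inv().apply(np.array(target)-p).round(4),'turn',np.degrees((Rt.inv()*D).as_rotvec()).round(2))
E
python3 -c "
from go import *
cmd([.516,-.086,.25])"
```

```text
pos [0.3396 0.2332 0.3247] F [ 0.8  0.7 -0.5] t 2.0 open 0.9993732674238757
shift [-0.2623 -0.253   0.0761] turn [ -0.17   0.12 -14.25]
```

Emit:
carry_out(commands=[[-0.262,-0.253,0.06,0,0,-14.2],[-0.262,-0.253,0.06,0,0,-14.2],[-0.262,-0.253,0.06,0,0,-14.2],[-0.262,-0.253,0.06,0,0,-14.2],[-0.262,-0.253,0.06,0,0,-14.2],[-0.262,-0.253,0.06,0,0,-14.2],[-0.262,-0.253,0.06,0,0,-14.2],[-0.262,-0.253,0.076,0,0,-14.2],[-0.262,-0.253,0.076,0,0,-14.2],[-0.262,-0.253,0.076,0,0,-14.2],[-0.262,-0.253,0.076,0,0,-14.2]])

```text
clock: 3.1
tool_pos: [0.5163, -0.0746, 0.249]
eef_rot: [0.018, 1.0, 0.001, 0.0]
contact_force: [0.1, 0.5, -0.2]
opening: 0.999
```

```bash
python3 - <<'E'
from go import *
cmd([.516,-.086,.147])
s=r.get_state()
w=r.snapshot('wrist');cv2.imwrite('pics/w1.png',w['img'])
T=np.eye(4);T[:3,:3]=R.from_quat(s['eef_rot']).as_matrix();T[:3,3]=s['tool_pos']
w2=dict(w);w2['extrinsics']=T@np.array(w['tool_from_camera'])
for l in('lip','hatch','hinge','dictionary','eraser','marker'): print(l,r.spot_point(w,l)[:2])
hsv=cv2.cvtColor(w['img'],cv2.COLOR_BGR2HSV)
m=cv2.inRange(hsv,(45,60,20),(90,255,255));n,l,st,ce=cv2.connectedComponentsWithStats(m)
for k in range(1,n):
    if st[k][4]>300:
        pts=np.argwhere(l==k)[:,::-1].astype(np.float32);re=cv2.minAreaRect(pts)
        print(st[k],re,px2w(w2,re[0],.158).round(4));print([px2w(w2,b,.158).round(4)[:2] for b in cv2.boxPoints(re)])
E
```

```text
pos [ 0.5163 -0.0746  0.249 ] F [ 0.1  0.5 -0.2] t 3.1 open 0.9989992159891238
shift [-0.     -0.0116  0.102 ] turn [0.07 0.02 0.84]
lip [{'xyz': [0.5369, 0.0128, 0.1358], 'p': 0.61}]
hatch [{'xyz': [0.5344, 0.0627, 0.1423], 'p': 0.79}]
hinge [{'xyz': [0.5417, 0.1138, 0.1347], 'p': 0.76}]
dictionary [{'xyz': [0.5484, -0.2115, -0.0019], 'p': 0.92}, {'xyz': [0.4205, -0.2253, -0.0033], 'p': 0.85}]
eraser [{'xyz': [0.6134, -0.0764, 0.1395], 'p': 0.74}]
marker [{'xyz': [0.4466, -0.1056, 0.1416], 'p': 0.96}]
[ 221  160   62   83 4245] ((251.4999542236328, 201.50001525878906), (78.7596206665039, 55.87895965576172), 85.07289123535156) [ 0.5136 -0.0998  0.158 ]
[array([ 0.4802, -0.1241]), array([ 0.4779, -0.0769]), array([ 0.5495, -0.0735]), array([ 0.5525, -0.1247])]
[157 175  43  40 809] ((178.3780517578125, 194.40245056152344), (35.7637939453125, 24.831628799438477), 38.65980529785156) [ 0.5049 -0.163   0.158 ]
[array([ 0.5029, -0.1818]), array([ 0.4864, -0.1659]), array([ 0.5069, -0.1443]), array([ 0.5242, -0.1601])]
```

View pics/w1.png

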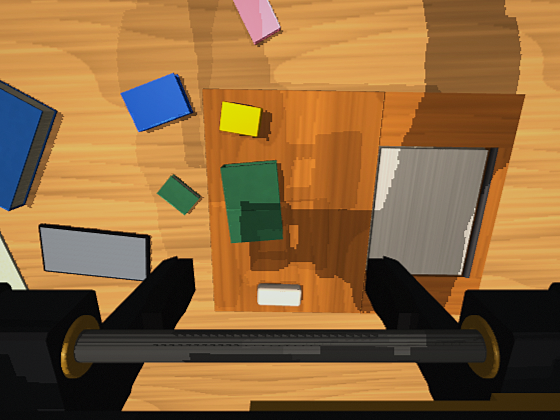

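The wrist view shows the green dictionary at (252,201) and the small green decoy at (178,194). The marker is at (242,118), the eraser at (279,295) and the flap at (437,210). The dictionary centre is about (0.514, -0.099). Next I lower the open fingers around it, one behind and one ahead.

Emit:
carry_out(commands=[[0.001,-0.0155,0,0,0,0.8],[0.001,-0.0155,0,0,0,0.8],[0.001,-0.0155,0.03,0,0,0.8],[0.001,-0.0155,0.06,0,0,0.8],[0.001,-0.0155,0.08,0,0,0.8],[0.001,-0.0155,0.08,0,0,0.8]])

```text
clock: 4.05
tool_pos: [0.5126, -0.0924, 0.1663]
eef_rot: [0.026, 1.0, 0.0, -0.003]
contact_force: [-0.2, -0.1, 0.7]
opening: 1.001
```

```bash
python3 - <<'E'
from go import *
cmd([.515,-.090,.147])
for n in('scene','top'):
    q=r.snapshot(n);a=(q['img'][100:285,140:380] if n=='scene' else q['img'][150:280,215:395])
    cv2.imwrite(f'pics/{n}2.png',cv2.resize(a,None,fx=3,fy=3))
E
```

```text
pos [ 0.5126 -0.0924  0.1663] F [-0.2 -0.1  0.7] t 4.05 open 1.0008253347176297
shift [-0.0024  0.0025  0.0193] turn [ 0.01 -0.32 -0.15]
```

View pics/scene2.png

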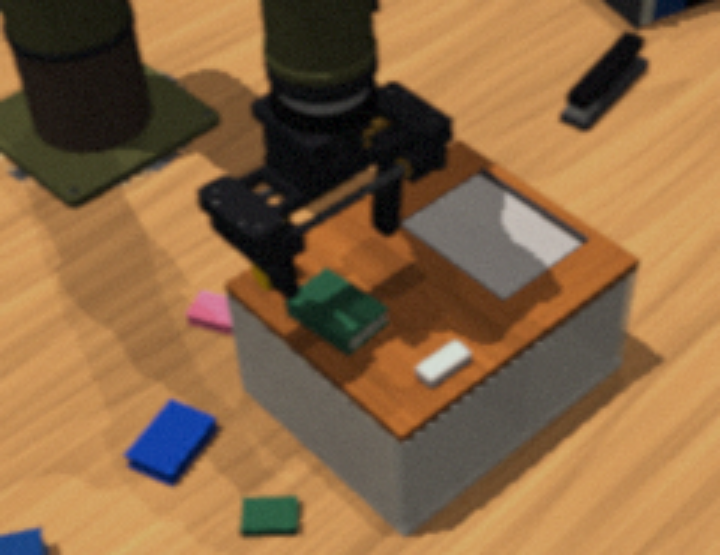

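```bash
python3 - <<'E'
from go import *
s=r.get_state();q=r.snapshot('scene');p=s['tool_pos'];M=R.from_quat(s['eef_rot'])
print([((w2px(q,p+M.apply([0,y,0]))-[140,100])*3).round() for y in(-.044,-.061,.044,.061)])
for X in([.514,-.099,.158],[.514,-.123,.158],[.479,-.123,.158],[.549,-.123,.158]): print(((w2px(q,X)-[140,100])*3).round())
c=cv2.resize(q['img'][150:240,200:300],None,fx=7,fy=7,interpolation=cv2.INTER_CUBIC);cv2.imwrite('pics/s3.png',np.clip(c.astype(float)*1.8,0,255).astype('uint8')[:600])
E
```

```text
[array([294., 318.]), array([277., 329.]), array([378., 264.]), array([394., 254.])]
[331. 304.]
[309. 320.]
[280. 297.]
[339. 342.]
```

View pics/s3.png

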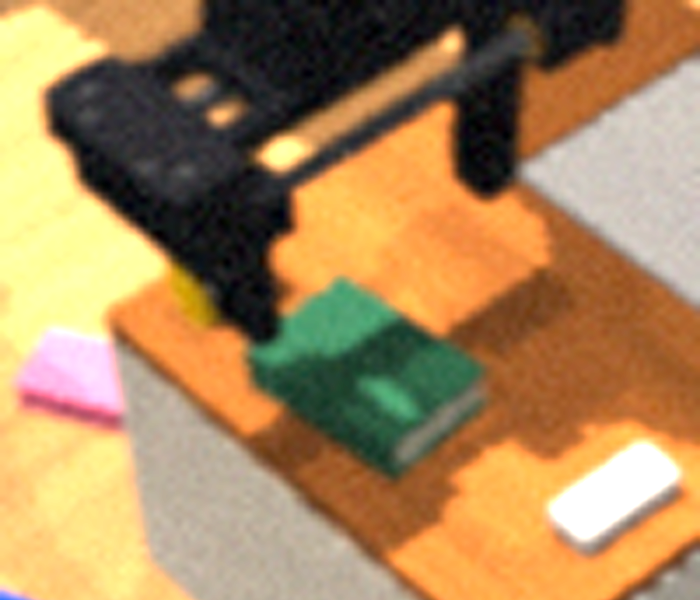

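View pics/top2.png

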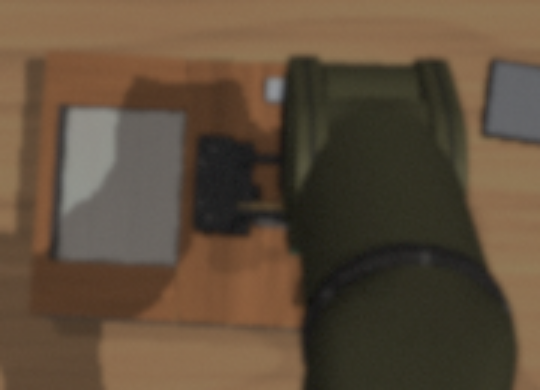

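```bash
python3 - <<'E'
from go import *
s=r.get_state();q=r.snapshot('scene');p=s['tool_pos'];M=R.from_quat(s['eef_rot'])
from scipy.optimize import least_squares
obs={'A':((490/7+200),192/7+150),'B':(263/7+200,340/7+150)}
for y in(.046,.0525,.06):
  for dz in(0,-.01,-.015,-.02):
    e=[w2px(q,p+M.apply([0,sg*y,dz]))-np.array(obs[k]) for k,sg in(('A',1),('B',-1))];print(y,dz,np.round(e,1).tolist())
print(w2px(q,p+[.01,0,0])-w2px(q,p),w2px(q,p+[0,.01,0])-w2px(q,p),w2px(q,p+[0,0,.01])-w2px(q,p))
E
```

```text
0.046 0 [[-3.1, 10.0], [-0.1, 7.9]]
0.046 -0.01 [[-3.3, 7.0], [-0.5, 5.0]]
0.046 -0.015 [[-3.3, 5.6], [-0.7, 3.5]]
0.046 -0.02 [[-3.4, 4.1], [-0.8, 2.0]]
0.0525 0 [[-1.1, 8.7], [-2.3, 9.3]]
0.0525 -0.01 [[-1.3, 5.8], [-2.7, 6.4]]
0.0525 -0.015 [[-1.3, 4.3], [-2.9, 4.9]]
0.0525 -0.02 [[-1.4, 2.8], [-3.1, 3.5]]
0.06 0 [[1.1, 7.2], [-4.8, 11.0]]
0.06 -0.01 [[1.0, 4.3], [-5.2, 8.1]]
0.06 -0.015 [[1.0, 2.8], [-5.4, 6.6]]
0.06 -0.02 [[0.9, 1.3], [-5.6, 5.1]]
[2.89491363 2.0900374 ] [ 3.03279062 -2.17612123] [-0.24368707 -2.92680456]
```

Emit:
carry_out(commands=[[-0.004,0.0015,0,0,0,0],[-0.004,0.0015,0.01,0,0,0],[-0.004,0.0015,0.019,0,0,0],[-0.004,0.0015,0.019,0,0,0]])

```text
clock: 4.65
tool_pos: [0.5176, -0.0906, 0.1482]
eef_rot: [0.026, 1.0, 0.0, -0.001]
contact_force: [0.1, 0.3, -0.0]
opening: 1.001
```

```bash
cat > look.py <<'E'
from go import *
import sys
n=sys.argv[1]
cmd([.517,-.090,.140])
q=r.snapshot('scene')
c=cv2.resize(q['img'][145:235,200:310],None,fx=7,fy=6.6,interpolation=cv2.INTER_CUBIC);cv2.imwrite(f'pics/{n}.png',np.clip(c.astype(float)*1.8,0,255).astype('uint8')[:600])
w=r.snapshot('wrist');cv2.imwrite(f'pics/{n}w.png',w['img'])
E
python3 look.py a4
```

```text
pos [ 0.5176 -0.0906  0.1482] F [ 0.1  0.3 -0. ] t 4.65 open 1.0005325084372942
shift [0.0006 0.0006 0.0082] turn [ 0.01 -0.17 -0.1 ]
```

View pics/a4.png

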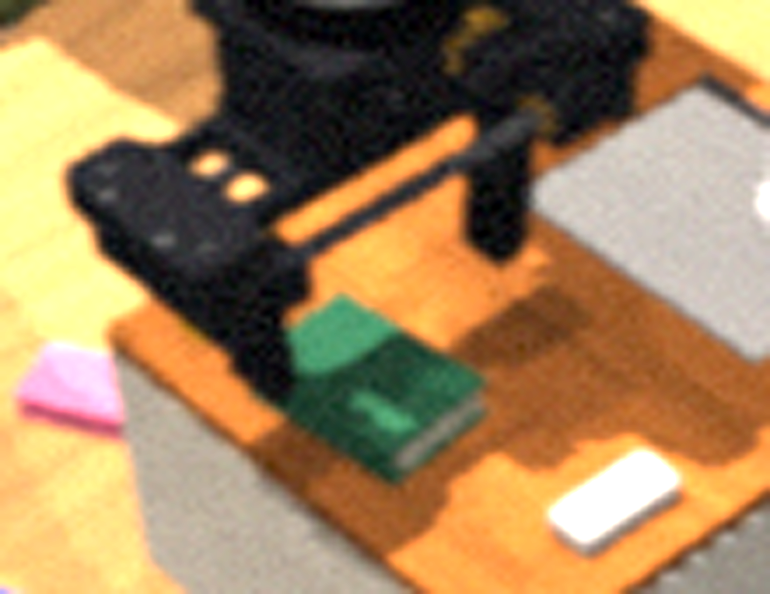

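View pics/a4w.png

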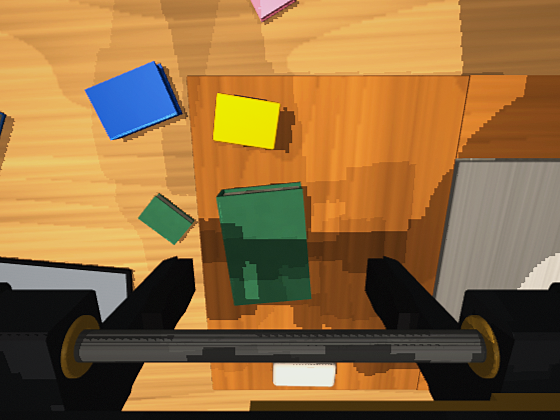

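```bash
python3 - <<'E'
from go import *
w=r.snapshot('wrist');T=np.array(w['tool_from_camera']);print(T.round(4));w['extrinsics']=T
for x in(0,.009,-.009):
  for y in(.044,.0615):
    for dz in(0,-.015,-.03,-.045): print(x,y,dz,w2px(w,[x,y,dz]).round(),w2px(w,[x,-y,dz]).round())
E
```

```text
[[-2.000e-04 -9.502e-01 -3.116e-01  8.020e-02]
 [ 1.000e+00 -2.000e-04  0.000e+00 -5.000e-04]
 [-1.000e-04 -3.116e-01  9.502e-01 -1.793e-01]
 [ 0.000e+00  0.000e+00  0.000e+00  1.000e+00]]
0 0.044 0 [353. 246.] [209. 246.]
0 0.044 -0.015 [358. 257.] [203. 257.]
0 0.044 -0.03 [365. 270.] [196. 270.]
0 0.044 -0.045 [373. 285.] [189. 285.]
0 0.0615 0 [381. 246.] [180. 246.]
0 0.0615 -0.015 [389. 257.] [172. 257.]
0 0.0615 -0.03 [399. 270.] [163. 270.]
0 0.0615 -0.045 [410. 285.] [152. 285.]
0.009 0.044 0 [354. 232.] [207. 232.]
0.009 0.044 -0.015 [360. 242.] [202. 242.]
0.009 0.044 -0.03 [367. 254.] [195. 254.]
0.009 0.044 -0.045 [375. 268.] [187. 268.]
0.009 0.0615 0 [383. 232.] [178. 232.]
0.009 0.0615 -0.015 [391. 242.] [170. 242.]
0.009 0.0615 -0.03 [401. 254.] [161. 254.]
0.009 0.0615 -0.045 [412. 268.] [149. 268.]
-0.009 0.044 0 [352. 259.] [210. 259.]
-0.009 0.044 -0.015 [357. 271.] [204. 271.]
-0.009 0.044 -0.03 [364. 285.] [198. 285.]
-0.009 0.044 -0.045 [372. 301.] [190. 301.]
-0.009 0.0615 0 [380. 259.] [181. 259.]
-0.009 0.0615 -0.015 [388. 271.] [174. 271.]
-0.009 0.0615 -0.03 [397. 285.] [165. 285.]
-0.009 0.0615 -0.045 [408. 301.] [154. 301.]
```

Held against the wrist calibration, the open tips sit about 30 mm above the TCP, because the fingers swing on an arc. So they are still above the dictionary, and I'll lower them in stages, watching the force.

Emit:
carry_out(commands=[[0,0,0.008,0,0,0],[0,0,0.016,0,0,0],[0,0,0.024,0,0,0],[0,0,0.028,0,0,0],[0,0,0.028,0,0,0]])

```text
clock: 5.3
tool_pos: [0.5182, -0.0907, 0.1207]
eef_rot: [0.026, 1.0, 0.0, -0.001]
contact_force: [-0.4, -1.3, -0.8]
opening: 1.001
```

```bash
python3 look.py a5
```

```text
pos [ 0.5182 -0.0907  0.1207] F [-0.4 -1.3 -0.8] t 5.3 open 1.0005722080738846
shift [ 0.0013  0.0006 -0.0193] turn [ 0.01 -0.1  -0.11]
```

View pics/a5.png

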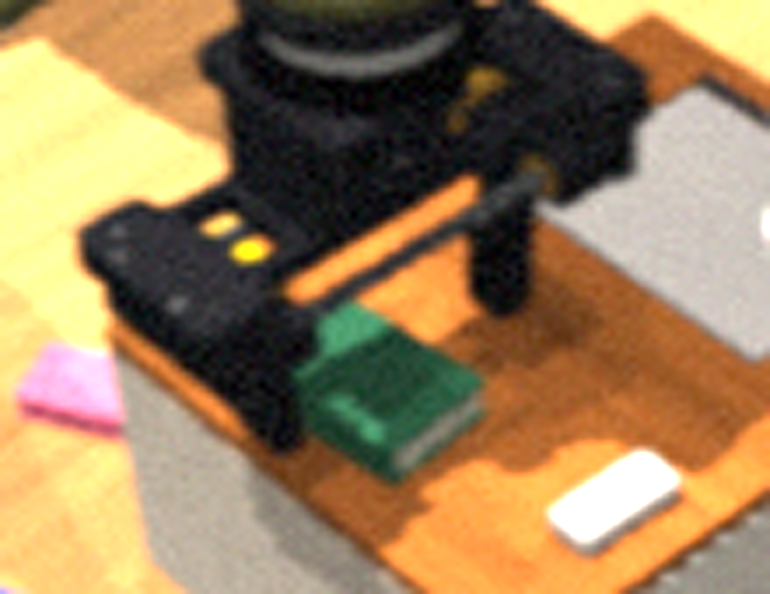

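View pics/a5w.png

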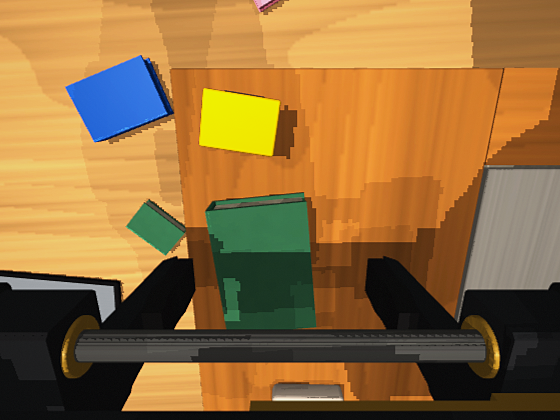

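Emit:
carry_out(commands=[[0,0,0.003,0,0,0],[0,0,0.005,0,0,0],[0,0.004,0.005,0,0,0],[0,0.008,0.005,0,0,0],[0,0.012,0.005,0,0,0],[0,0.016,0.005,0,0,0],[0,0.02,0.005,0,0,0],[0,0.024,0.005,0,0,0],[0,0.028,0.005,0,0,0],[0,0.032,0.005,0,0,0]])

```text
clock: 6.4
tool_pos: [0.5205, -0.0586, 0.1166]
eef_rot: [0.026, 1.0, -0.0, 0.0]
contact_force: [-1.0, 0.6, 0.7]
opening: 1.0
```

```bash
python3 look.py a6
```

```text
pos [ 0.5205 -0.0586  0.1166] F [-1.   0.6  0.7] t 6.4 open 0.9996791382149675
shift [ 0.0019 -0.0316 -0.0234] turn [-0.    0.01 -0.11]
```

View pics/a6.png

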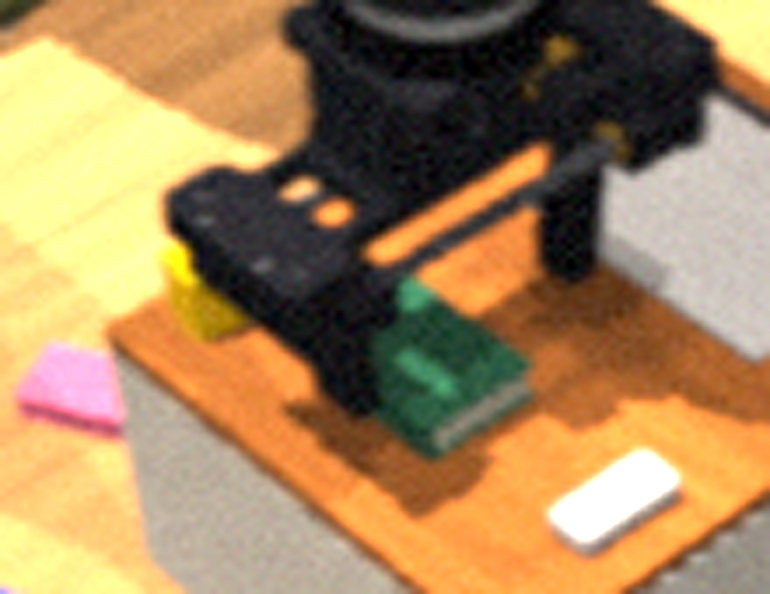

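View pics/a6w.png

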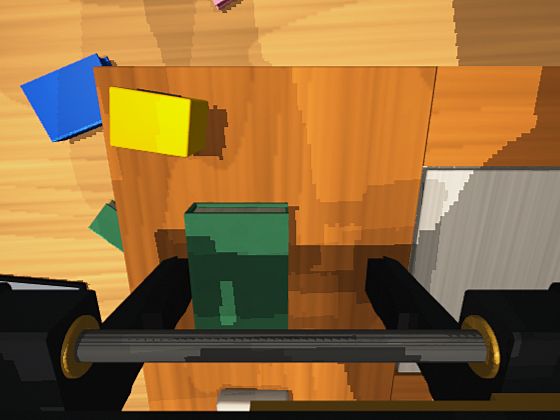

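```bash
python3 - <<'E'
from go import *
s=r.get_state();w=r.snapshot('wrist')
T=np.eye(4);T[:3,:3]=R.from_quat(s['eef_rot']).as_matrix();T[:3,3]=s['tool_pos']
w['extrinsics']=T@np.array(w['tool_from_camera'])
for uv in((437,68),(428,140),(423,168)): print('seam',px2w(w,uv,.14).round(4))
for uv in((186,214),(288,214),(288,325)): print('dict',px2w(w,uv,.158).round(4))
E
```

```text
seam [0.4273 0.0166 0.14  ]
seam [0.4587 0.0155 0.14  ]
seam [0.4721 0.0143 0.14  ]
dict [ 0.4841 -0.0992  0.158 ]
dict [ 0.4865 -0.053   0.158 ]
dict [ 0.5464 -0.0556  0.158 ]
```

Wrist picture: the dictionary (187–288, 205–330) lies square against the rear finger, and the lip seam runs from (437,68) to (423,168). That puts the lip at world y of about 0.012 here. I'll continue the push until the front edge stops just short of the lip.

Emit:
carry_out(commands=[[0,0.005,0,0,0,0],[0,0.01,0,0,0,0],[0,0.015,0,0,0,0],[0,0.02,0,0,0,0],[0,0.025,0,0,0,0],[0,0.03,0,0,0,0],[0,0.035,0,0,0,0],[0,0.04,0,0,0,0],[0,0.045,0,0,0,0],[0,0.05,0,0,0,0],[0,0.055,0,0,0,0],[0,0.055,0,0,0,0]])

```text
clock: 7.75
tool_pos: [0.5234, -0.0027, 0.1166]
eef_rot: [0.025, 1.0, 0.0, -0.0]
contact_force: [-0.1, -0.0, 0.6]
opening: 1.001
```

```bash
python3 look.py a7
```

```text
pos [ 0.5234 -0.0027  0.1166] F [-0.1 -0.   0.6] t 7.75 open 1.000954947992587
shift [ 0.002  -0.0875 -0.0235] turn [ 0.05 -0.   -0.03]
```

View pics/a7.png

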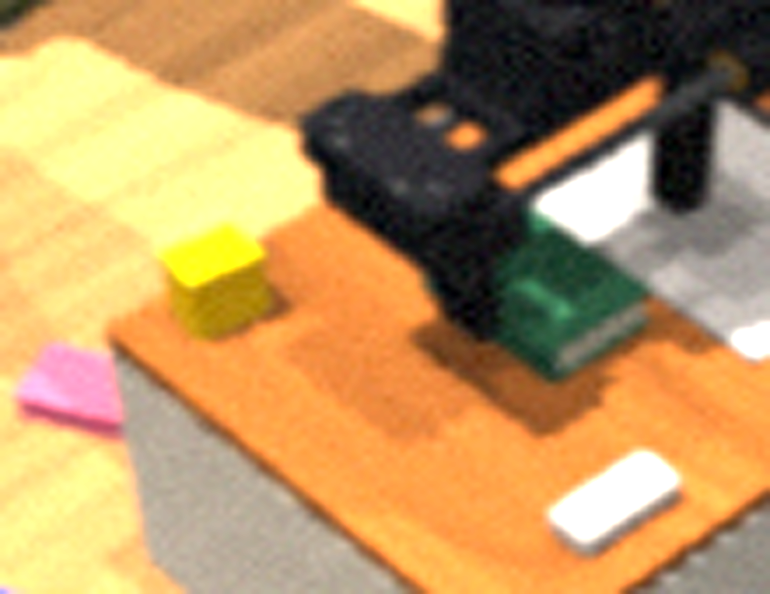

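View pics/a7w.png

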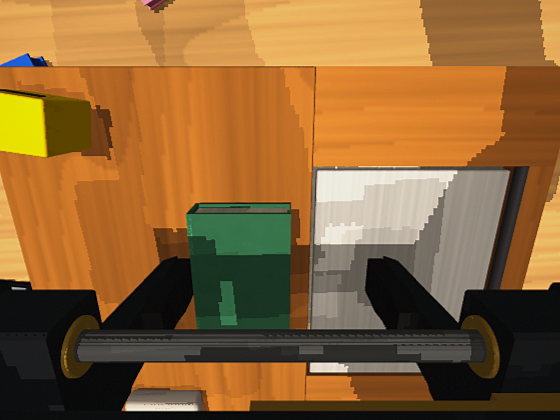

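Wrist picture: the dictionary's front edge at column 291 is just short of the lip seam at 312, and the front finger stands over the flap. Now I tilt the tool about the rear fingertip so that the front finger presses the flap down.

Emit:
carry_out(commands=[[0,-0.002,0.001,2.5,0,0],[0,-0.004,0.0025,5,0,0],[0,-0.0055,0.004,7.5,0,0],[0,-0.0075,0.0055,10,0,0],[0,-0.0095,0.0068,12.5,0,0],[0,-0.0115,0.008,15,0,0],[0,-0.0115,0.008,15,0,0],[0,-0.0115,0.008,15,0,0],[0,-0.0115,0.008,15,0,0],[0,-0.0115,0.008,15,0,0]])

```text
clock: 8.85
tool_pos: [0.5228, -0.0159, 0.1088]
eef_rot: [0.026, 0.991, -0.13, -0.003]
contact_force: [-0.2, 0.9, 0.9]
opening: 1.004
```

```bash
python3 look.py a8
```

```text
pos [ 0.5228 -0.0159  0.1088] F [-0.2  0.9  0.9] t 8.85 open 1.0035635188288736
shift [ 0.0018 -0.0798 -0.0109] turn [-14.95   0.    -0.19]
```

View pics/a8.png

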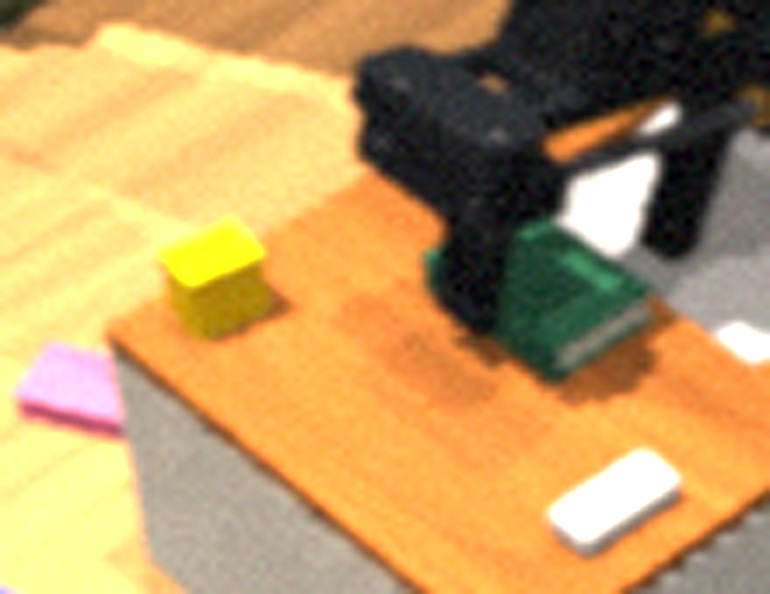

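View pics/a8w.png

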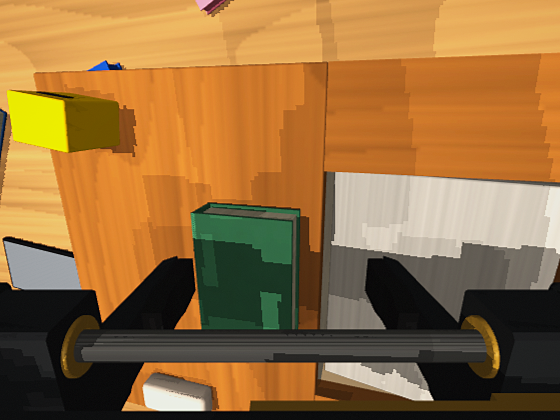

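```bash
python3 - <<'E'
from go import *
q=r.snapshot('scene');c=cv2.resize(q['img'][130:230,250:370],None,fx=6,fy=6,interpolation=cv2.INTER_CUBIC);cv2.imwrite('pics/b1.png',np.clip(c.astype(float)*1.8,0,255).astype('uint8'))
E
```

```text
(no output)
```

View pics/b1.png

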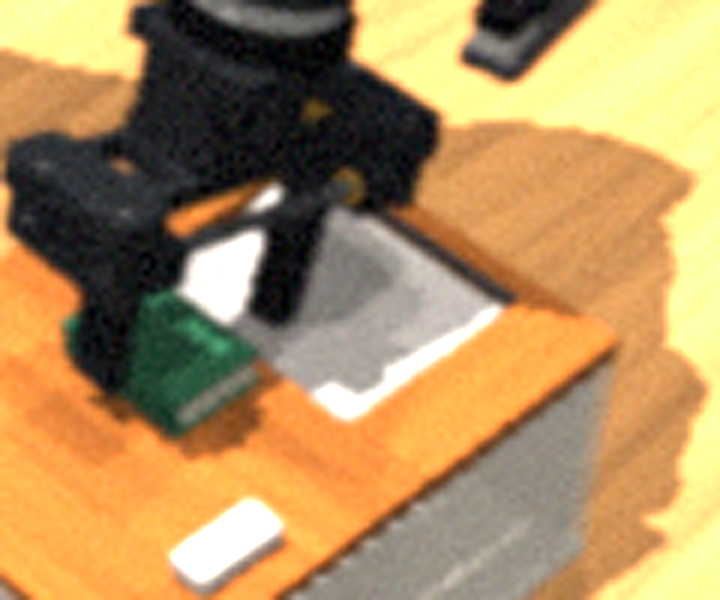

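```bash
python3 - <<'E'
from go import *
s=r.get_state();q=r.snapshot('scene');p=s['tool_pos'];M=R.from_quat(s['eef_rot'])
f=lambda X:((w2px(q,X)-[250,130])*6).round()
for y in(.044,.0615,-.044,-.0615):
  for dz in(-.025,-.03,-.035,-.04):
    X=p+M.apply([0,y,dz]);print(y,dz,X.round(4),f(X))
# known box points for bias
lip=np.array([.5355,.0125,.14]);bx=np.array([.9987,-.05,0]);by=np.array([.05,.9987,0])
for a,b in((.065,0),(-.065,0),(.065,.102),(.11,.119),(.11,-.155)): print('box',a,b,f(lip+a*bx+b*by))
E
```

```text
0.044 -0.025 [0.5254 0.033  0.1216] [247. 338.]
0.044 -0.03 [0.5254 0.0343 0.1264] [249. 328.]
0.044 -0.035 [0.5255 0.0356 0.1312] [251. 319.]
0.044 -0.04 [0.5256 0.0369 0.1361] [254. 309.]
0.0615 -0.025 [0.5263 0.0499 0.117 ] [274. 326.]
0.0615 -0.03 [0.5263 0.0512 0.1219] [277. 317.]
0.0615 -0.035 [0.5264 0.0525 0.1267] [279. 308.]
0.0615 -0.04 [0.5265 0.0537 0.1315] [281. 298.]
-0.044 -0.025 [ 0.5209 -0.0519  0.1443] [ 99. 398.]
-0.044 -0.03 [ 0.5209 -0.0506  0.1491] [101. 388.]
-0.044 -0.035 [ 0.521  -0.0493  0.154 ] [103. 378.]
-0.044 -0.04 [ 0.5211 -0.048   0.1588] [105. 369.]
-0.0615 -0.025 [ 0.52   -0.0688  0.1488] [ 68. 411.]
-0.0615 -0.03 [ 0.52   -0.0675  0.1537] [ 70. 401.]
-0.0615 -0.035 [ 0.5201 -0.0662  0.1585] [ 72. 391.]
-0.0615 -0.04 [ 0.5202 -0.0649  0.1633] [ 74. 381.]
box 0.065 0 [342. 424.]
box -0.065 0 [129. 267.]
box 0.065 0.102 [507. 305.]
box 0.11 0.119 [613. 339.]
box 0.11 -0.155 [137. 696.]
```

The flap has dropped a little: the dark gap at its edge has gone, and the wrist view shows the free edge shifted to column 335. Moving forward brings the finger nearer the hinge and opens the flap more, so I'll advance with the dictionary's centre still short of the lip and hold there.

Emit:
carry_out(commands=[[0,0.003,0.001,0,0,0],[0,0.006,0.0005,0,0,0],[0,0.009,-0.0005,0,0,0],[0,0.012,-0.0013,0,0,0],[0,0.015,-0.002,0,0,0],[0,0.018,-0.0028,0,0,0],[0,0.02,-0.0033,0,0,0],[0,0.02,-0.0033,0,0,0],[0,0.02,-0.0033,0,0,0],[0,0.02,-0.0033,0,0,0]])

```text
clock: 10.05
tool_pos: [0.5238, 0.0051, 0.1066]
eef_rot: [0.026, 0.991, -0.13, -0.003]
contact_force: [-0.7, -1.0, 2.3]
opening: 0.999
```

```bash
cat > lk.py <<'E'
from go import *
import sys
cmd([.517,-.090,.140])
q=r.snapshot('scene');c=cv2.resize(q['img'][130:230,250:370],None,fx=6,fy=6,interpolation=cv2.INTER_CUBIC);cv2.imwrite(f'pics/{sys.argv[1]}.png',np.clip(c.astype(float)*1.8,0,255).astype('uint8'))
w=r.snapshot('wrist');cv2.imwrite(f'pics/{sys.argv[1]}w.png',w['img'])
s=r.get_state();p=s['tool_pos'];M=R.from_quat(s['eef_rot'])
lip=np.array([.5355,.0125,.14]);yaw=-.05
B=np.array([[np.cos(yaw),np.sin(yaw),0],[-np.sin(yaw),np.cos(yaw),0],[0,0,1]])
for n,v in(('A out',[0,.0615,-.03]),('A in',[0,.044,-.03]),('B in',[0,-.044,-.03]),('bodyA',[0,.0935,-.064])): print(n,((B@(p+M.apply(v)-lip))*1000).round(1))
E
python3 lk.py b2
```

```text
pos [0.5238 0.0051 0.1066] F [-0.7 -1.   2.3] t 10.05 open 0.9988746507237416
shift [ 0.0019 -0.1007 -0.0077] turn [-1.497e+01 -1.000e-02 -9.000e-02]
A out [-11.2  59.2 -20.3]
A in [-11.2  42.3 -15.8]
B in [-11.4 -42.7   6.9]
bodyA [-11.1  98.9   4.3]
```

View pics/b2.png

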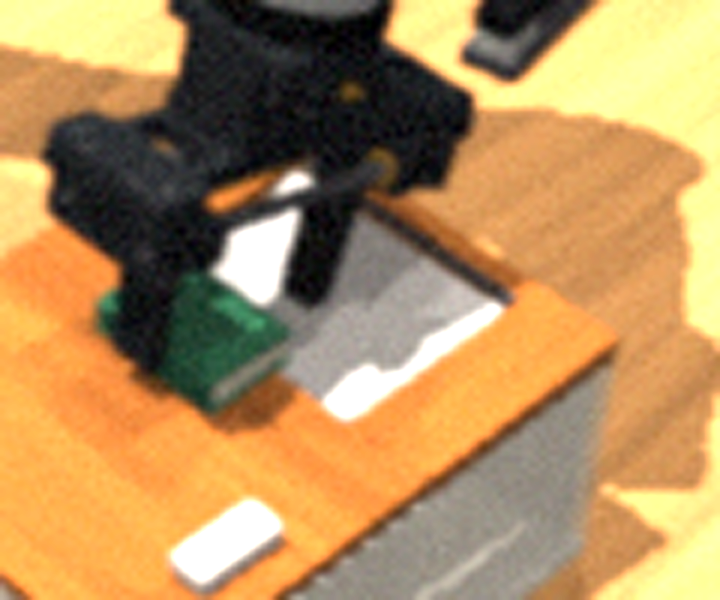

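View pics/b2w.png

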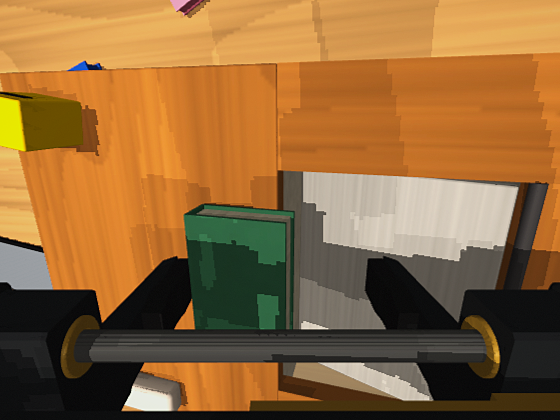

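```bash
cat > flap.py <<'E'
from go import *
def corner(ths):
    s=r.get_state();w=r.snapshot('wrist')
    T=np.eye(4);T[:3,:3]=R.from_quat(s['eef_rot']).as_matrix();T[:3,3]=s['tool_pos']
    w['extrinsics']=T@np.array(w['tool_from_camera'])
    lip=np.array([.5355,.0125,.14]);bx=np.array([.9987,-.05,0]);by=np.array([.05,.9987,0])
    for t in ths:
        X=lip-.063*bx+(.1-.096*np.cos(t)-.003*np.sin(t))*by+np.array([0,0,-.003-.096*np.sin(t)+.003*np.cos(t)])
        print(t,w2px(w,X).round())
E
python3 -c "
from flap import *
corner([0,.1,.2,.3,.4,.5,.6])"
```

```text
0 [287. 174.]
0.1 [292. 170.]
0.2 [298. 167.]
0.3 [306. 164.]
0.4 [314. 161.]
0.5 [323. 159.]
0.6 [333. 158.]
```

Emit:
carry_out(commands=[[0,0.003,-0.0005,0,0,0],[0,0.006,-0.001,0,0,0],[0,0.0095,-0.0015,0,0,0],[0,0.0095,-0.0015,0,0,0],[0,0.0095,-0.0015,0,0,0],[0,0.0095,-0.0015,0,0,0]])

```text
clock: 10.8
tool_pos: [0.5243, 0.0146, 0.1055]
eef_rot: [0.026, 0.991, -0.13, -0.003]
contact_force: [-0.4, -3.2, 3.9]
opening: 1.002
```

```bash
python3 lk.py b3; python3 -c "
from flap import *
corner([.2,.3,.4,.5,.6,.7])"
```

```text
pos [0.5243 0.0146 0.1055] F [-0.4 -3.2  3.9] t 10.8 open 1.002398688439238
shift [ 0.0019 -0.1102 -0.0062] turn [-1.497e+01 -1.000e-02 -9.000e-02]
A out [-11.2  68.7 -21.3]
A in [-11.2  51.8 -16.8]
B in [-11.3 -33.3   5.9]
bodyA [-11.1 108.4   3.2]
0.2 [280. 166.]
0.3 [288. 163.]
0.4 [297. 161.]
0.5 [307. 159.]
0.6 [317. 157.]
0.7 [328. 156.]
```

View pics/b3w.png

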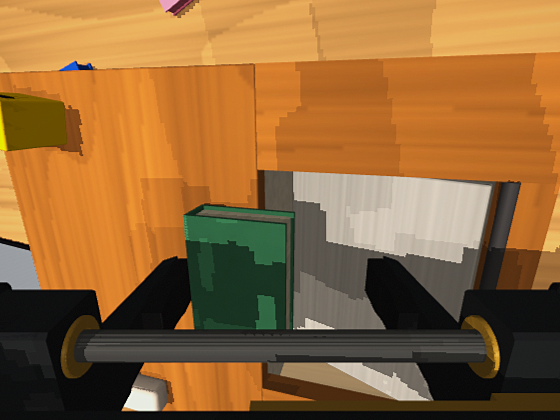

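View pics/b3.png

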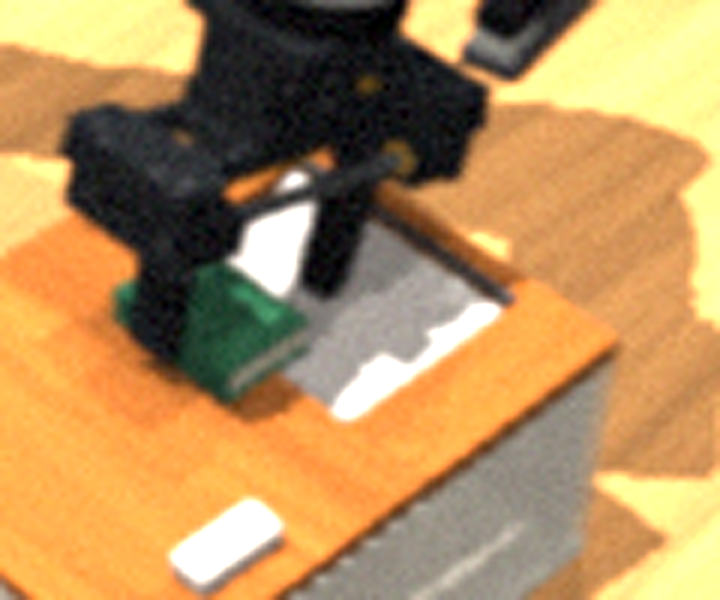

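```bash
python3 - <<'E'
from go import *
s=r.get_state();q=r.snapshot('scene');p=s['tool_pos'];M=R.from_quat(s['eef_rot'])
f=lambda X:((w2px(q,X)-[250,130])*6).round()
for v in([-.0375,.0935,-.064],[-.0375,.0935,-.085],[.0375,.0935,-.064],[-.0375,-.0935,-.064],[-.0375,-.0935,-.085]): print(v,f(p+M.apply(v)))
E
```

```text
[-0.0375, 0.0935, -0.064] [452. 248.]
[-0.0375, 0.0935, -0.085] [463. 208.]
[0.0375, 0.0935, -0.064] [330. 167.]
[-0.0375, -0.0935, -0.064] [145. 373.]
[-0.0375, -0.0935, -0.085] [155. 329.]
```

The projection shows the gripper's body about 30 mm higher than I had allowed, so there is room to tilt and lower more. The flap is at about 0.4 rad and the dictionary's centre about 6 mm before the lip. I'll open the flap further before pushing it over.

Emit:
carry_out(commands=[[0,-0.001,0.0015,1,0,0],[0,-0.002,0.003,2,0,0],[0,-0.003,0.0045,3,0,0],[0,-0.004,0.006,4,0,0],[0,-0.0045,0.0075,5,0,0],[0,-0.0045,0.0075,5,0,0],[0,-0.0045,0.0075,5,0,0]])

```text
clock: 11.7
tool_pos: [0.524, 0.0082, 0.0994]
eef_rot: [0.025, 0.984, -0.174, -0.004]
contact_force: [1.6, 0.7, 4.2]
opening: 0.998
```

```bash
python3 lk.py b4; python3 -c "
from flap import *
corner([.3,.4,.5,.6,.7,.8,.9])"
```

```text
pos [0.524  0.0082 0.0994] F [1.6 0.7 4.2] t 11.7 open 0.9983736292186906
shift [ 0.002  -0.1064 -0.0045] turn [-2.001e+01 -1.000e-02 -9.000e-02]
A out [-11.1  63.  -33.3]
A in [-11.2  46.5 -27.3]
B in [-11.4 -36.2   2.8]
bodyA [-11.1 104.7 -12.3]
0.3 [295. 166.]
0.4 [305. 164.]
0.5 [316. 161.]
0.6 [328. 160.]
0.7 [340. 158.]
0.8 [353. 157.]
0.9 [366. 156.]
```

View pics/b4w.png

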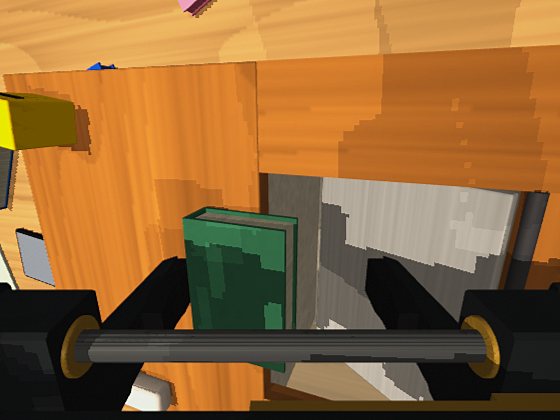

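View pics/b4.png

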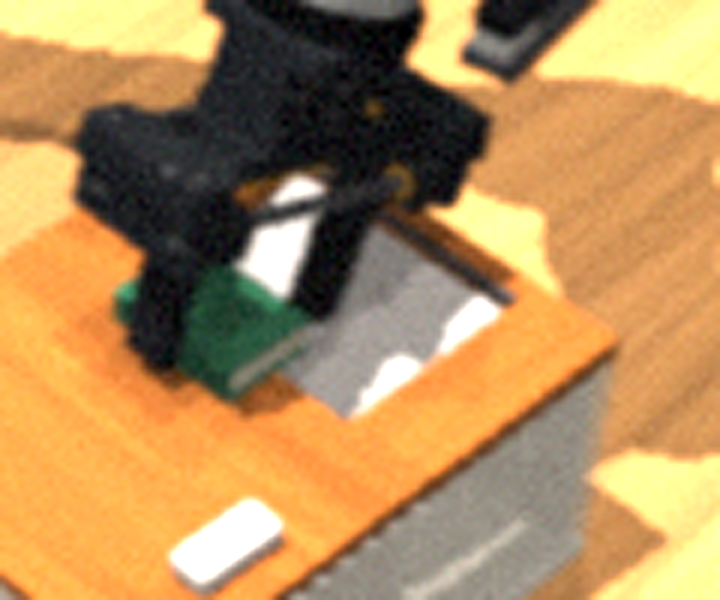

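Emit:
carry_out(commands=[[0,0.003,-0.001,0,0,0],[0,0.006,-0.002,0,0,0],[0,0.009,-0.003,0,0,0],[0,0.012,-0.004,0,0,0],[0,0.014,-0.005,0,0,0],[0,0.014,-0.005,0,0,0]])

```text
clock: 12.45
tool_pos: [0.5232, 0.02, 0.0997]
eef_rot: [0.027, 0.984, -0.176, -0.006]
contact_force: [-0.9, -5.9, 2.8]
opening: 1.0
```

```bash
python3 lk.py b5; python3 -c "
from flap import *
corner([.5,.6,.7,.8,.9,1.,1.1])"
```

```text
pos [0.5232 0.02   0.0997] F [-0.9 -5.9  2.8] t 12.45 open 1.0004924023509252
shift [ 0.0003 -0.1173  0.0004] turn [-20.24  -0.2   -0.23]
A out [-12.3  75.  -33.4]
A in [-12.4  58.6 -27.3]
B in [-12.7 -24.    3.1]
bodyA [-12.1 116.8 -12.5]
0.5 [296. 163.]
0.6 [308. 161.]
0.7 [320. 160.]
0.8 [333. 158.]
0.9 [346. 157.]
1.0 [359. 157.]
1.1 [373. 156.]
```

View pics/b5w.png

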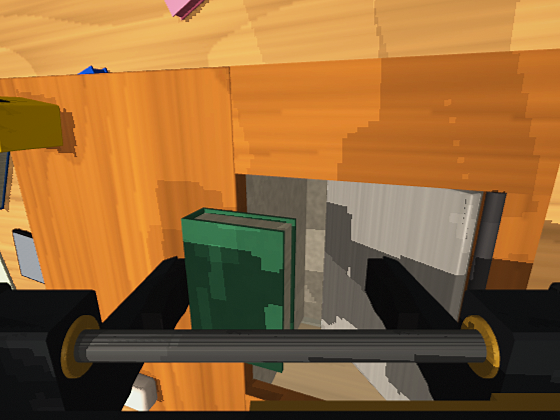

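View pics/b5.png

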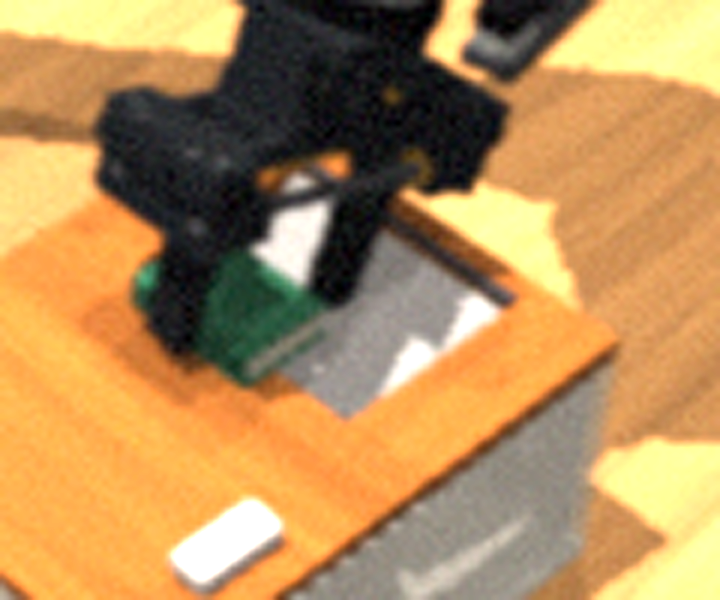

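Emit:
carry_out(commands=[[0,0.003,-0.001,0,0,0],[0,0.005,-0.0015,0,0,0],[0,0.007,-0.002,0,0,0],[0,0.009,-0.003,0,0,0],[0,0.009,-0.003,0,0,0]])

```text
clock: 13.1
tool_pos: [0.5232, 0.029, 0.0992]
eef_rot: [0.027, 0.984, -0.176, -0.007]
contact_force: [0.5, -6.9, 0.8]
opening: 0.999
```

```bash
python3 lk.py b6; python3 -c "
from flap import *
corner([.6,.7,.8,.9,1.,1.1])"
```

```text
pos [0.5232 0.029  0.0992] F [ 0.5 -6.9  0.8] t 13.1 open 0.999469734258651
shift [-0.0002 -0.1259  0.0031] turn [-20.29  -0.26  -0.25]
A out [-12.7  83.8 -33.8]
A in [-12.7  67.4 -27.8]
B in [-13.1 -15.2   2.7]
bodyA [-12.4 125.6 -13. ]
0.6 [293. 161.]
0.7 [306. 160.]
0.8 [319. 158.]
0.9 [332. 158.]
1.0 [345. 157.]
1.1 [359. 156.]
```

View pics/b6w.png

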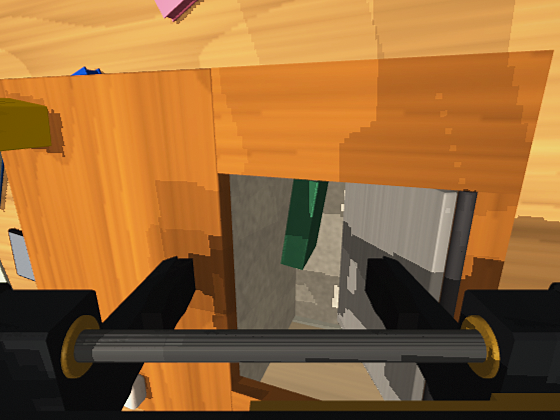

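View pics/b6.png

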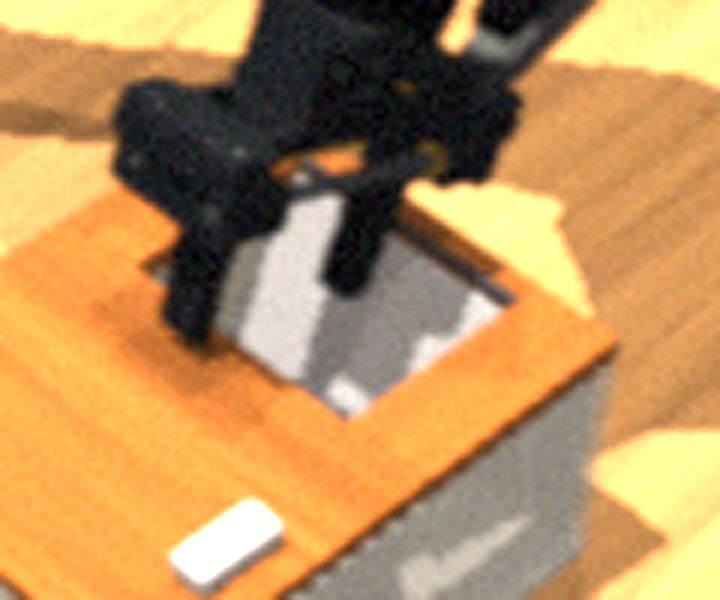

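It has dropped through: the wrist picture shows the dictionary inside the box at (305,225), and the flap is at about 0.9–1.0 rad. I'll let it settle and check that it lies clear of the flap's swing.

Emit:
carry_out(commands=[[0,0,0,0,0,0],[0,0,0,0,0,0],[0,0,0,0,0,0]])

```text
clock: 13.55
tool_pos: [0.5232, 0.0287, 0.0994]
eef_rot: [0.027, 0.984, -0.176, -0.007]
contact_force: [0.2, -7.2, 1.4]
opening: 1.002
```

```bash
python3 lk.py b7
```

```text
pos [0.5232 0.0287 0.0994] F [ 0.2 -7.2  1.4] t 13.55 open 1.0024462089433013
shift [-0.0002 -0.1256  0.0032] turn [-20.3   -0.25  -0.26]
A out [-12.7  83.7 -33.8]
A in [-12.7  67.3 -27.7]
B in [-13.1 -15.2   2.8]
bodyA [-12.4 125.5 -13. ]
```

View pics/b7w.png

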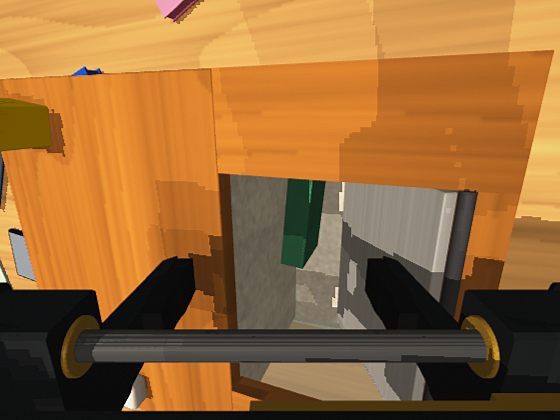

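Emit:
carry_out(commands=[[0,-0.002,-0.0055,0,0,0],[0,-0.004,-0.011,0,0,0],[0,-0.006,-0.0165,0,0,0],[0,-0.008,-0.022,0,0,0],[0,-0.01,-0.0275,0,0,0],[0,-0.012,-0.033,0,0,0],[0,-0.015,-0.042,0,0,0],[0,-0.02,-0.055,0,0,0],[0,-0.027,-0.075,0,0,0],[0,-0.034,-0.094,0,0,0],[0,-0.041,-0.113,0,0,0],[0,-0.041,-0.113,0,0,0]])

```text
clock: 14.85
tool_pos: [0.5271, 0.0334, 0.2218]
eef_rot: [0.026, 0.985, -0.172, -0.002]
contact_force: [-0.1, -0.2, 0.2]
opening: 0.996
```

```bash
python3 lk.py b8;python3 - <<'E'
from go import *
q=r.snapshot('scene');print('marker',r.spot_point(q,'marker')[:1],'eraser',r.spot_point(q,'eraser')[:1],'dict',r.spot_point(q,'dictionary'))
cv2.imwrite('pics/sc8.png',np.clip(cv2.resize(q['img'][120:290,170:370],None,fx=3.5,fy=3.5,interpolation=cv2.INTER_CUBIC)*1.6,0,255).astype('uint8'))
E
```

```text
pos [0.5271 0.0334 0.2218] F [-0.1 -0.2  0.2] t 14.85 open 0.9958732853430614
shift [ 0.0042 -0.0887  0.1189] turn [-19.84   0.28  -0.12]
A out [-11.2  88.2  86.6]
A in [-11.2  71.7  92.5]
B in [-11.3 -11.  122.5]
bodyA [-11.2 129.9 107.6]
marker [{'xyz': [0.4456, -0.1037, 0.1371], 'p': 0.56}] eraser [{'xyz': [0.614, -0.0802, 0.1447], 'p': 0.69}] dict [{'xyz': [0.4198, -0.2208, -0.0044], 'p': 0.71}, {'xyz': [0.333, -0.0945, 0.0013], 'p': 0.63}]
```

View pics/b8w.png

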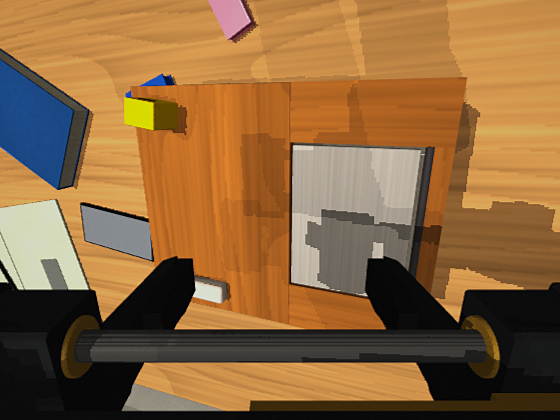

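View pics/sc8.png

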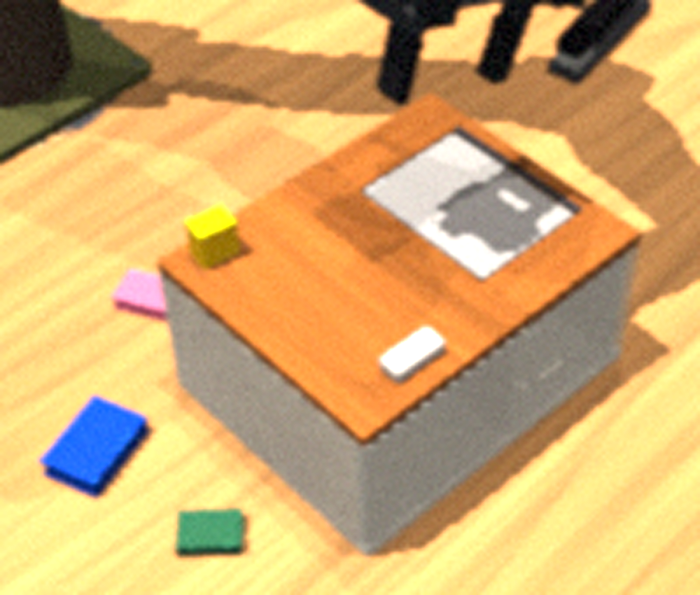

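Both views show the flap flush and shut, with the free edge against the lip seam at column 290 in the wrist view. The ledge holds only the marker and the eraser, both where they started, and the fingers are clear.

```bash
python3 -c "
from plant import r
print(r.finish_job()); print(r.get_state()['clock'])"
```

```text
the job is handed in; nothing more can be done
None
the job is handed in; nothing more can be done
```

The dictionary is inside the returns box and the flap has closed. I handed the job in at about 15 s on the robot's clock; no verdict is reported.

**How it went:**
- I pushed the green dictionary along the ledge to the lip with the rear finger.
- I then tilted the gripper so the front finger pressed the flap down. The flap read about 0.4 rad while the dictionary's centre was still about 6 mm short of the lip.
- I opened the flap further, to about 0.7 rad and then 0.9–1.0 rad, and pushed the dictionary over. It dropped in, and I lifted the fingers straight out.

**Last checks:**
- The wrist view showed the dictionary on edge inside the box, unmoved between two pictures about half a second apart. I did not see it again after the flap shut.
- After I took the fingers out, the flap looked flush in both views and the measured force was about 0 N.
- The marker was found within about 1 mm of its earlier wrist-camera position, and the eraser within about 6 mm. The networks are only good to about 4 mm.
- I saw no sign that the things on the table had moved, but I did not measure them.

**What disagreed with expectation:**
- The open fingertips sit about 30–36 mm behind the TCP, which cost extra lowering steps.
- The gripper's body sits about 30 mm farther back than I had reckoned from the text.
- The flap angles are camera estimates, and the early ones came out lower than the geometry predicted.

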